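# Camphor balls into the brush boxes, one scoop at a time

## Robot

A 7-joint arm with a two-finger parallel gripper is mounted at the origin on the work surface. World frame = base frame: x ahead of the robot, y to its left, z up, the work surface at z = 0. Lengths are in mm, angles in rad, forces in N, time in s.
With the tool pointing down it reaches from about 400 to 875 mm from the base axis. Payload 6.5 kg.
Tool frame: the origin (TCP) lies on the front face of the gripper's body, between the roots of the fingers; the fingertips stand 64 mm ahead of it and the grasp point (between the pads) lies 45 mm ahead of it; z points along the fingers, y is the line along which they close (so a half turn about z gives the same grasp; the last joint's range is limited). The gripper opens to 88 mm and grips with 3 to 60 N. Pads are 18 mm wide; open, the fingers measure 123 mm over their backs; the gripper's body (75 mm by 187 mm) begins 45 mm behind the grasp point.
Start: joints at [-0.066, 0.536, -0.004, 1.538, 0.003, 1.067, -0.071], TCP at [649.992, 0.002, 302.716] pointing down, gripper open.
Joint ranges: [-2.7, 2.7], [-0.37, 2.16], [-1.27, 1.26], [0.24, 2.4], [-1.31, 4.45], [0.19, 1.91], [-2.76, 2.76]. Speed limits (rad/s): [2.39, 2.39, 3.14, 3.14, 3.14, 3.14, 3.14].

## Interface

Orientations are given as [roll, pitch, yaw] about the fixed x, y, z axes, in that order (R = Rz(yaw) Ry(pitch) Rx(roll)).
In Python, from bench import ctrl, eyes gives the robot as it stands. The module is installed in compiled form; this text tells all that it offers.
- The arm moves only by the tool send_rows, never from a script. Its argument "commands" is a list of rows, each a list of 7 numbers: the shift along the world's x, y, z scaled (see below), then the turn, a rotation vector about the world's x, y, z scaled (see below), then the closure in counts, from 0 (fully open) to 255 (shut). In form: [[tx, ty, tz, rx, ry, rz, fingers], ...]. A call has 1 to 20 rows; each row shifts and turns the commanded pose from where the row before left it; what a row does not reach is not made up. The controller multiplies each number of a shift by 250 mm and each number of a turn by 10 degrees. A row lasts 1/8 s, in which the tool goes at most 62.5 mm and 10.7 degrees, less where a joint would pass 70% of its speed; a pose out of reach is approached as far as the arm can. A call with a number of a shift or a turn outside -1 to 1 is refused whole. A call with a gripper value outside its range is refused whole. The fingers move at their own pace and stop on an object; the grip force is fixed at half the most. Time passes only in rows, so rows that do not move let the fingers close. It gives the time, the measured TCP pose, the force, the opening and the grip force at its end, in the units of the state.
- ctrl.sense(): the state, without advancing time (a new reading comes with each control period).
- eyes.capture(name): name is "scene" or "side" or "wrist"; returns a dict with "frame" (400x640x3 uint8, red, green, blue), "camera_matrix" (3x3 intrinsics, pixels), "pose" (4x4, takes a point from camera to world coordinates); the wrist camera has in their place "T_tool_cam" (4x4, takes a point from camera to tool coordinates, whose origin is the TCP and whose axes are the flange's). Camera axes: x right, y down, z forward; pixel columns grow to the right and rows downward; lengths in mm; the calibration is good to about 2 mm. A picture is of the moment at which its call begins: read the wrist's pose just before it. There is no depth.
- ctrl.sign_off(): hands the job in; it is judged then, once.
The state is a dict: "t": time; "joint_pos": joint angles; "qvel": joint speeds; "joint_torque": joint torques, N m; "eef_pos": TCP position; "ee_rot": TCP orientation; "contact_force": force on the tool from outside, world axes, zero at the start; "wrist_torque": the same for the moment, N m; "opening": finger opening in mm; "grip_force": force on a finger pad.
Only numpy, scipy, OpenCV 4.12 (cv2) and the standard library are available. Lean on these libraries where they do the work, as an engineer would, in place of code of your own. Each camera call takes 0.05 s, during which the arm holds its last target. There are 200 camera calls.

## Task

Moth-proof the two wooden brush boxes: take the camphor scoop from its rest and with it carry one camphor ball at a time from the wooden tray into the small square end compartment of each box, lowering the scoop close to the compartment and tipping the ball in gently, until each box has one ball. Leave the third ball in the tray and lay the scoop back on its rest as you found it. Do not touch the balls with the fingers, let none fall on the table, and leave everything else on the desk where it is.

Things in the scene. Friction and masses are not known exactly. Their poses are not given: they have to be found in the camera images.
- tray: Brown wooden stock tray, fixed, 206 x 206 x 36 mm, three camphor balls side by side in its far half. Origin under its centre at table level; +x points to its far end, away from the robot. Flat floor 8 mm above the table, x -75 to +75 mm, y -95 to +95 mm. Side walls upright; near and far end walls lean outwards at 60 degrees from level, rising from the floor edges to a rim about 37 mm above the table.
- ball_a_center (a point): Centre of a cream-white camphor ball, 36 mm diameter, 28 g, smooth and hard; it rolls when pushed. Any of the three balls may be used.
- ball_b_center (a point): Centre of the second, like ball, 36 mm diameter.
- ball_c_center (a point): Centre of the third, like ball, 36 mm diameter.
- spoon: Loose camphor scoop, 198 mm long, about 70 g: shovel-shaped steel pocket for one ball, sloping steel neck, pale bamboo handle. Origin under the middle of the pocket on its flat underside; +x from handle to the open front, z up. Neck rises from x -17, z 15 to x -72, z 66 mm. Level handle: x -68 to -178 mm, 16 mm wide (y), z 56 to 76 mm. Pocket details: see its lip and pocket points.
- spoon_grip (a point): Point to grip on the scoop's bamboo handle, in the middle of its section: x = -110 mm, z = 66 mm in the scoop's frame; grip across the 16 mm width from above. Same axes as the scoop.
- spoon_pocket (a point): Where a ball's centre lies in the scoop's pocket: x -3, z 20 mm in the scoop's frame, about 4 mm play. Pocket x -19 to +20 mm, 45 mm wide outside, 41 inside; floor 2 mm thick, cheeks 13 mm high (7 at the front), back wall 17 mm. A ball stays in when the scoop is level or slightly nose-up, and rolls out over the lip when the nose is tipped down 20 to 30 degrees or more.
- spoon_lip (a point): Bottom front edge of the scoop, x +20 mm, z 0 in the scoop's frame. The open front has only a low round lip, 3.6 mm high over the underside (1.6 mm over the pocket floor). A ball pushed by the lip rolls ahead of it; against the tray's leaning far wall it climbs and rolls back over the lip into the pocket once the lip reaches the foot of that wall.
- rest: Fixed dark wooden scoop rest: flat foot 225 (x) x 64 (y) x 8 mm; a saddle 16 mm long at x -84 mm carries the handle's end 64 mm above the table between two flaring cheeks, about 30 mm apart, 10 mm high. Origin under the foot's centre at table level, +x to the end where the pocket lies. Home: scoop level, axes parallel to the rest's, scoop origin at x +80, y 0, z 8 mm in the rest's frame.
- rest_grip (a point): Where the scoop's grip point is when the scoop is home on the rest.
- rest_pocket (a point): Where the scoop's pocket point is when the scoop is home on the rest.
- box_near: Fixed open paulownia brush box nearer the robot, with a red tape mark, 82 mm wide (x), 320 mm long (y), walls 42 mm high and 6 mm thick. Origin at table level under the centre of the small camphor compartment, which is 70 by 70 mm inside with its floor 6 mm above the table; the long compartment with three brushes stretches from there to -y.
- box_far: Fixed open paulownia brush box farther from the robot, with a blue tape mark; same sizes and origin as the near one.
- ink_yellow_mid (a point): Bystander: black ink bottle with a yellow cap, 54 mm diameter, 178 mm tall; point 85 mm above its foot.
- paperweight: Bystander: steel bar paperweight, 180 by 16 by 12 mm with a small knob, on the writing paper; origin under its centre.
- dropper: Bystander: round blue ceramic water dropper, 66 mm diameter, 39 mm tall; origin under its centre.
- inkstone: Bystander: black inkstone slab, 130 by 75 by 20 mm; origin under its centre.
- brush: Bystander: blue-handled writing brush lying on the desk, 220 mm long, 16 mm thick; origin on the desk under it, 102 mm from the hair's tip; +x points to the hair.
- dish: Bystander: white ceramic saucer, 90 mm diameter, 22 mm tall; origin under its centre.
There are look-alikes about, which are no part of the job. What is shaped like the part that bears ball_a_center but blue is not meant.

How it is judged:
By the outcome, as a careful person would: the job done as asked, in the order asked, and still so for the second after the job is handed in, with the robot touching nothing.
It also fails if it takes over 69 s, if anything falls off the work surface, if the arm or the gripper's body presses on something with over 40 N, if the wrist force passes 120 N, or if a joint passes its speed limit or range.

## Working session

There is one attempt and no reset: what is moved stays moved. The work goes in short steps, Python scripts to look and compute and a tool call to move; the robot and the scene stay as the last step left them, time stands still between calls to the robot, and variables do not carry over. Pictures are saved under pics/ and viewed, at most 10 in all, crops included, and the job is handed in when it is done.

Besides the shell and the picture viewer there is one more tool, called after ">>>" in YAML: its name, and indented under it one key for each argument. send_rows: Moves the arm, as the interface text tells. Shifts and turns lie within -1 to 1; 1 stands for 250 mm of shift or 10 degrees of turn. Its arguments: {"type":"object","properties":{"commands":{"type":"array","items":{"type":"array","items":{"type":"number"}}}},"required":["commands"]}

```bash
mkdir -p pics; cat > h.py <<'E'
from bench import ctrl, eyes
import numpy as np, cv2
def cap(n):
    s=ctrl.sense(); d=eyes.capture(n); K=np.array(d["camera_matrix"])
    if n=="wrist":
        from scipy.spatial.transform import Rotation as R
        T=np.eye(4);T[:3,:3]=R.from_euler('xyz',s["ee_rot"]).as_matrix();T[:3,3]=s["eef_pos"]
        P=T@np.array(d["T_tool_cam"])
    else: P=np.array(d["pose"])
    return d["frame"],K,P
def ray(K,P,u,v,z):
    r=P[:3,:3]@np.linalg.solve(K,[u,v,1.]); return P[:3,3]+r*(z-P[2,3])/r[2]
def proj(K,P,p):
    q=K@(P[:3,:3].T@(np.array(p)-P[:3,3])); return q[:2]/q[2]
E
python3 - <<'E'
from h import *
print(ctrl.sense())
for n in("scene","side","wrist"):
    f,K,P=cap(n); cv2.imwrite(f"pics/{n}0.png",f[:,:,::-1]); np.savez(f"{n}0.npz",f=f,K=K,P=P); print(n,K.round(1).tolist(),P.round(3).tolist())
a=cv2.imread("pics/scene0.png");cv2.imwrite("pics/scene0b.png",cv2.resize(a,(800,500)))
E
```

```text
{'t': 0.0, 'joint_pos': array([-0.06617485,  0.53715062, -0.00449622,  1.53881045,  0.0026227 ,
        1.06726333, -0.07118918]), 'qvel': array([ 9.17627774e-04,  5.51210751e-05, -4.02480568e-06, -9.98255412e-04,
       -2.05976935e-03, -8.75713330e-04,  4.08330057e-04]), 'joint_torque': array([-1.69933578e-04, -5.70981932e+01,  9.90184285e-01, -2.51597965e+01,
       -5.62433247e-02,  1.80829730e-02,  2.02785413e-04]), 'eef_pos': array([6.49530008e+02, 5.23232763e-03, 3.01872940e+02]), 'ee_rot': array([-3.13997054e+00,  1.10111504e-04,  1.57091437e+00]), 'contact_force': array([-0.4663415 , -0.1457459 ,  0.41415255]), 'wrist_torque': array([-0.01093215,  0.03218997, -0.00735059]), 'grip_force': 0.0, 'opening': 88.1963658193773}
scene [[405.6, 0.0, 316.6], [0.0, 405.6, 206.1], [0.0, 0.0, 1.0]] [[-0.277, 0.747, -0.604, 1141.317], [0.961, 0.218, -0.172, 240.857], [0.003, -0.628, -0.778, 819.508], [0.0, 0.0, 0.0, 1.0]]
side [[380.4, 0.0, 318.6], [0.0, 380.4, 192.5], [0.0, 0.0, 1.0]] [[-0.887, -0.313, 0.339, 209.993], [-0.461, 0.574, -0.677, 771.713], [0.017, -0.757, -0.653, 777.939], [0.0, 0.0, 0.0, 1.0]]
wrist [[278.1, 0.0, 316.4], [0.0, 278.1, 196.8], [0.0, 0.0, 1.0]] [[1.0, 0.002, -0.001, 649.152], [0.002, -0.951, -0.309, 80.536], [-0.001, 0.309, -0.951, 384.659], [0.0, 0.0, 0.0, 1.0]]
```

View pics/scene0.png

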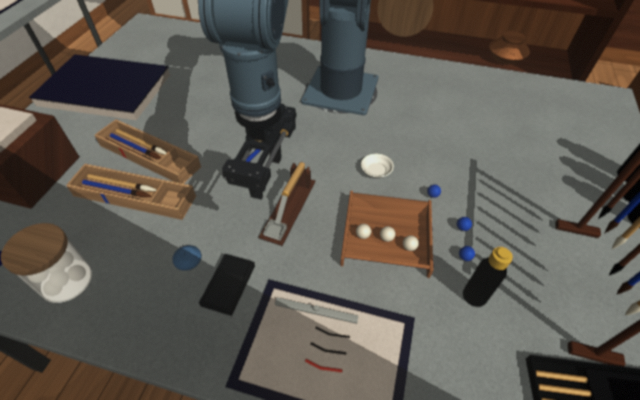

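View pics/side0.png

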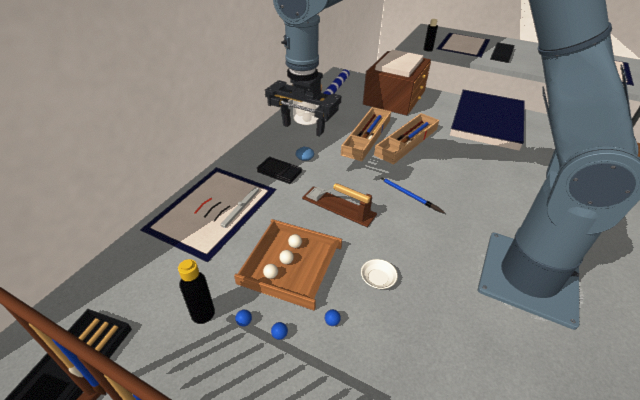

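The scene view shows the scoop on its rest at about (285,205). The white balls are at (364,231), (388,233) and (411,243) in the tray. The box compartments are at (183,165) and (178,200). Blue balls at (434,190), (465,224) and (467,254), and the jar of balls at (60,275), are look-alikes and not meant.

```bash
python3 - <<'E'
from h import *
S={n:np.load(n+"0.npz") for n in("scene","side")}
def crop(n,u,v,w,h,k=None):
    c=S[n]["f"][v:v+h,u:u+w,::-1]; c=cv2.resize(c,(400,300),interpolation=cv2.INTER_CUBIC)
    s=400/w
    for x in range((u//20+1)*20,u+w,20): cv2.line(c,(int((x-u)*s),0),(int((x-u)*s),6),(0,255,0),1);cv2.putText(c,str(x),(int((x-u)*s)-10,16),0,.33,(0,255,0),1)
    for y in range((v//20+1)*20,v+h,20): cv2.line(c,(0,int((y-v)*s)),(6,int((y-v)*s)),(0,255,0),1);cv2.putText(c,str(y),(8,int((y-v)*s)+4),0,.33,(0,255,0),1)
    return c
A=np.vstack([np.hstack([crop("scene",60,105,160,120),crop("side",330,90,120,90)]),np.hstack([crop("scene",250,155,200,150),crop("side",230,170,160,120)])])
cv2.imwrite("pics/c1.png",A)
def blobs(n,f,lo,hi,amin):
    m=cv2.inRange(cv2.cvtColor(f,cv2.COLOR_RGB2HSV),lo,hi)
    k,l,st,ce=cv2.connectedComponentsWithStats(m)
    return [(ce[i].round(1).tolist(),st[i].tolist()) for i in range(1,k) if st[i,4]>amin]
for n in S:
    print(n,"white",blobs(n,S[n]["f"],(10,0,150),(40,70,255),25)); print(n,"bamboo",blobs(n,S[n]["f"],(12,80,130),(30,200,255),25))
E
```

```text
scene white [([5.1, 2.9], [0, 0, 16, 10, 85]), ([59.4, 16.8], [34, 0, 49, 37, 1063]), ([168.5, 7.0], [152, 0, 32, 17, 411]), ([193.2, 8.2], [188, 0, 10, 19, 135]), ([91.2, 5.3], [86, 2, 13, 9, 77]), ([44.9, 104.2], [36, 102, 18, 5, 42]), ([70.7, 107.7], [58, 105, 28, 6, 71]), ([10.7, 121.2], [0, 107, 32, 36, 616]), ([122.8, 114.9], [113, 113, 21, 5, 59]), ([160.2, 150.6], [156, 148, 10, 6, 40]), ([377.4, 165.0], [361, 153, 33, 24, 551]), ([147.1, 187.9], [141, 185, 15, 6, 64]), ([364.2, 230.7], [358, 224, 13, 14, 137]), ([388.5, 233.5], [383, 227, 12, 14, 136]), ([411.8, 242.8], [406, 236, 13, 15, 139]), ([61.7, 280.5], [28, 257, 62, 45, 1615]), ([357.5, 327.2], [272, 290, 132, 75, 2810])]
scene bamboo [([106.5, 27.3], [96, 16, 24, 25, 350]), ([83.7, 42.4], [68, 30, 28, 21, 331]), ([512.6, 53.9], [503, 49, 19, 10, 142]), ([612.5, 73.6], [586, 61, 54, 27, 868]), ([144.5, 151.6], [95, 120, 91, 57, 558]), ([132.0, 137.9], [115, 128, 36, 20, 176]), ([293.2, 178.9], [282, 162, 23, 34, 234]), ([138.0, 190.3], [67, 164, 122, 47, 1135]), ([110.6, 180.7], [87, 174, 49, 14, 288]), ([381.6, 229
[... 2246 characters left out ...]
368, 9, 8, 31]), ([428.3, 376.4], [425, 373, 9, 9, 34]), ([146.6, 378.5], [140, 375, 13, 8, 46]), ([324.6, 389.7], [302, 377, 48, 23, 391]), ([232.2, 392.6], [215, 383, 28, 17, 153]), ([377.9, 386.9], [373, 383, 11, 8, 27]), ([420.4, 390.3], [416, 386, 9, 10, 41])]
side bamboo [([363.1, 134.5], [341, 107, 50, 52, 652]), ([402.1, 136.3], [374, 113, 65, 46, 497]), ([351.3, 192.7], [333, 183, 37, 20, 277]), ([295.5, 264.4], [234, 219, 107, 92, 3968]), ([184.4, 265.6], [178, 259, 19, 20, 45]), ([88.1, 328.5], [79, 319, 19, 20, 84]), ([50.1, 345.7], [29, 323, 44, 46, 176]), ([96.7, 333.0], [87, 322, 21, 23, 96]), ([105.6, 337.5], [95, 326, 22, 24, 101]), ([115.7, 387.6], [104, 375, 23, 25, 106])]
```

View pics/c1.png

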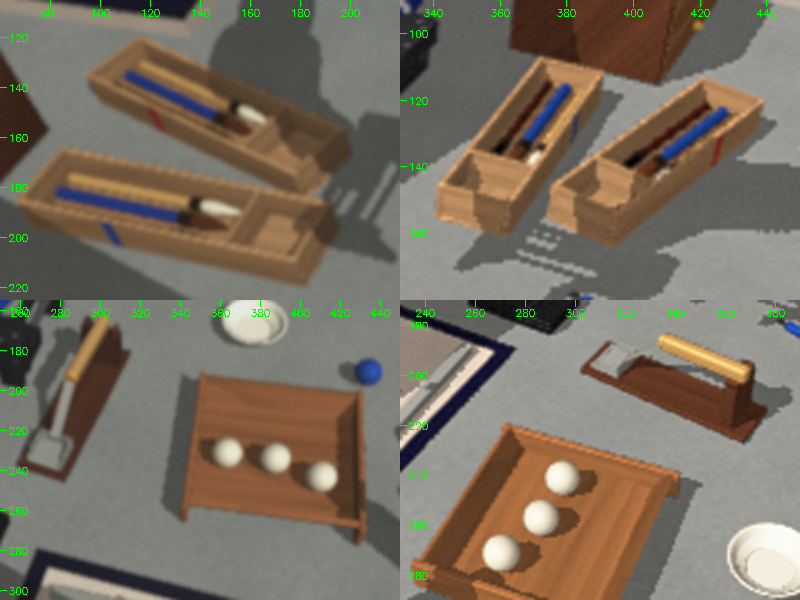

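The crop confirms the red-tape box is the near one and the blue-tape box the far one, with their compartments at the +y end. The scoop lies on its rest, handle towards the robot, and the white balls sit in the tray's far half.

```bash
python3 - <<'E'
from h import *
D={n:np.load(n+"0.npz") for n in("scene","side")}
r=lambda n,p,z: ray(D[n]["K"],D[n]["P"],*p,z)
def tri(a,b):
    A=[];B=[]
    for n,p in(("scene",a),("side",b)):
        P=D[n]["P"];d=P[:3,:3]@np.linalg.solve(D[n]["K"],[*p,1.]);d/=np.linalg.norm(d);M=np.eye(3)-np.outer(d,d);A.append(M);B.append(M@P[:3,3])
    return np.linalg.solve(sum(A),sum(B)).round(1)
def show(t,n,ps,z): print(t,n,[r(n,p,z)[:2].round(0).tolist() for p in ps])
for a,b in(((364.2,230.7),(294.2,240.7)),((388.5,233.5),(285.6,256.6)),((411.8,242.8),(269.5,270.6))): print("ball",tri(a,b))
print("handle",tri((293.2,178.9),(351.3,192.7)),"ends",tri((285.5,195),(334,186)),tri((301,166),(370,198)))
show("tray","scene",[(351,192.5),(430.5,201),(342,258.5),(430,267.5)],36)
show("tray","side",[((504-400)/2.5+230,170+123/2.5),(679-400>>0 and (279/2.5+230),170+175/2.5),(14/2.5+230,170+268/2.5)],36)
show("far","scene",[(194.8,186.2),(182.4,209.8),(67.2,186.2),(84.8,165)],42)
show("far","side",[(341.4,145.5),(360.6,151.8),(372.6,107.4),(390.9,111.9)],42)
show("near","scene",[(200,156.2),(179.2,180.2),(116,121),(96,135)],42)
show("near","side",[(374.7,146.4),(393.9,154.8),(419.7,114),(438.9,119.4)],42)
show("rest","scene",[(261,240),(282,245),(315,181.5)],8)
show("rest","side",[(302.4,198.8),(312.4,186),(368,227.2),(376.4,213.2)],8)
E
```

```text
ball [566.8 196.   26.1]
ball [558.8 253.1  26.5]
ball [570.3 309.8  27.4]
handle [494.   -4.6  71.6] ends [549.8  -6.1  72.5] [440.   -3.7  70.5]
tray scene [[467.0, 140.0], [438.0, 338.0], [663.0, 165.0], [631.0, 357.0]]
tray side [[656.0, 164.0], [454.0, 142.0], [626.0, 368.0]]
far scene [[563.0, -248.0], [641.0, -242.0], [654.0, -561.0], [576.0, -565.0]]
far side [[637.0, -250.0], [564.0, -247.0], [642.0, -560.0], [565.0, -561.0]]
near scene [[459.0, -285.0], [555.0, -297.0], [394.0, -590.0], [464.0, -609.0]]
near side [[533.0, -301.0], [458.0, -285.0], [460.0, -600.0], [383.0, -595.0]]
rest scene [[650.0, -38.0], [650.0, 15.0], [431.0, 34.0]]
rest side [[639.0, 23.0], [641.0, -45.0], [418.0, 40.0], [418.0, -25.0]]
```

>>> send_rows:
  commands:
    - [-0.06,0,-0.04,0,0,-0.94,0]
    - [-0.06,0,-0.04,0,0,-0.94,0]
    - [-0.06,0,-0.04,0,0,-0.94,0]
    - [-0.06,0,-0.04,0,0,-0.94,0]
    - [-0.06,0,-0.04,0,0,-0.94,0]
    - [-0.06,0,-0.04,0,0,-0.94,0]
    - [-0.06,0,-0.04,0,0,-0.94,0]
    - [-0.06,0,-0.04,0,0,-0.94,0]
    - [-0.06,0,-0.04,0,0,-0.94,0]
    - [-0.06,0,-0.04,0,0,-0.94,0]
    - [0,0,0,0,0,0,0]
    - [0,0,0,0,0,0,0]

```text
t: 1.65
eef_pos: [500.9, 0.1, 203.1]
ee_rot: [-3.141, -0.001, -0.066]
contact_force: [-0.6, 0.3, -0.5]
opening: 88.1
grip_force: 0.0
```

```bash
python3 - <<'E'
from h import *
f,K,P=cap("wrist");s=ctrl.sense();print(s["eef_pos"],s["ee_rot"],s["joint_pos"].round(2))
np.savez("w1.npz",f=f,K=K,P=P);cv2.imwrite("pics/w1.png",f[:,:,::-1])
E
```

```text
[5.00986300e+02 6.29869604e-02 2.03197606e+02] [-3.14137928e+00 -1.36473211e-03 -6.71189156e-02] [-0.37  0.45  0.35  2.02 -0.23  0.71 -1.51]
```

View pics/w1.png

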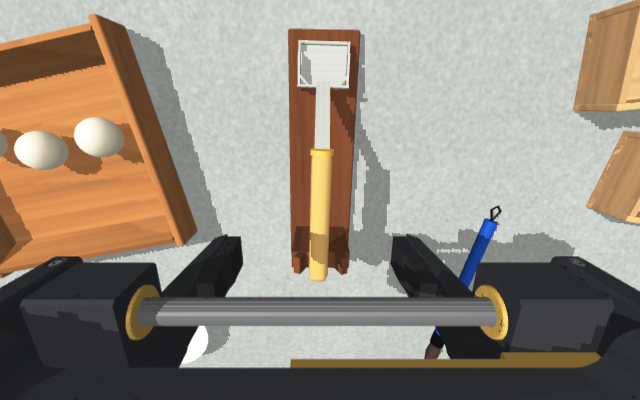

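The wrist view shows the scoop on its rest: handle from (321,150) to (318,279), pocket around (325,62), foot edge at (289–360, 30).

```bash
python3 - <<'E'
from h import *
d=np.load("w1.npz");f,K,P=d["f"],d["K"],d["P"]
m=cv2.inRange(cv2.cvtColor(f,cv2.COLOR_RGB2HSV),(18,80,130),(30,255,255));m[:,:300]=0;m[:,345:]=0;m[:145]=0;m[285:]=0
for v in range(155,280,20):
    x=np.where(m[v])[0]; print(v,x.min(),x.max(),ray(K,P,x.mean()+.5 if 0 else x.mean(),v,84)[:2].round(1),round(np.diff([ray(K,P,q,v,84)[1] for q in(x.min()-.5,x.max()+.5)])[0],1))
for t,p,z in(("handle front top",(321.5,150),84),("footL",(289,29),8),("footR",(360,30),8),("foot nearL",(291,272),8),("pocket front",(325,41),12),("pocket back",(325,87),25)): print(t,ray(K,P,*p,z)[:2].round(1))
E
```

```text
155 312 332 [546.9  -7. ] -15.3
175 311 330 [532.1  -5. ] -14.9
195 311 330 [516.5  -4.1] -15.2
215 311 329 [500.2  -2.7] -14.8
235 310 328 [483.1  -0.9] -15.1
255 310 327 [465.1   0.6] -14.7
275 309 326 [446.3   2.7] -15.1
handle front top [550.5  -6.9]
footL [646.9  14.8]
footR [642.1 -47.5]
foot nearL [401.7  35.8]
pocket front [634.7 -16.1]
pocket back [596.4 -13.6]
```

>>> send_rows:
  commands:
    - [0.02,-0.013,-0.08,0,0,-0.15,0]
    - [0,0,-0.08,0,0,0,0]
    - [0,0,-0.08,0,0,0,0]
    - [0,0,-0.06,0,0,0,0]
    - [0,0,-0.036,0,0,0,0]
    - [0,0,0,0,0,0,0]
    - [0,0,0,0,0,0,200]
    - [0,0,0,0,0,0,255]
    - [0,0,0,0,0,0,255]
    - [0,0,0,0,0,0,255]
    - [0,0,0,0,0,0,255]

```text
t: 3.08
eef_pos: [505.0, -3.2, 118.8]
ee_rot: [-3.142, -0.0, -0.096]
contact_force: [0.1, 0.1, 0.1]
opening: 40.3
grip_force: 0.0
```

```bash
python3 - <<'E'
from h import *
s=ctrl.sense();print({k:np.round(s[k],3).tolist() for k in("eef_pos","ee_rot","opening","grip_force","contact_force","wrist_torque")})
E
```

```text
{'eef_pos': [505.009, -3.226, 118.789], 'ee_rot': [-3.142, -0.0, -0.096], 'opening': 40.29, 'grip_force': 0.0, 'contact_force': [0.149, 0.15, 0.085], 'wrist_torque': [-0.0, 0.13, 0.016]}
```

>>> send_rows:
  commands:
    - [0,0,0,0,0,0,255]
    - [0,0,0,0,0,0,255]
    - [0,0,0,0,0,0,255]
    - [0,0,0,0,0,0,255]
    - [0,0,0,0,0,0,255]
    - [0,0,0,0,0,0,255]

```text
t: 3.82
eef_pos: [505.0, -3.2, 118.7]
ee_rot: [-3.142, 0.0, -0.096]
contact_force: [0.1, 0.2, -0.6]
opening: 15.3
grip_force: 30.0
```

>>> send_rows:
  commands:
    - [0,0,0.03,0,0,0,255]
    - [0,0,0.06,0,0,0,255]
    - [0,0,0.09,0,0,0,255]
    - [0,0,0.09,0,0,0,255]
    - [0,0,0.09,0,0,0,255]
    - [-0.02,0.04,0,0,0,0.2,255]
    - [-0.04,0.08,0,0,0,0.2,255]
    - [-0.04,0.1,0,0,0,0.2,255]
    - [-0.04,0.1,0,0,0,0.2,255]
    - [-0.04,0.1,0,0,0,0.2,255]
    - [-0.02,0.07,0,0,0,0.3,255]
    - [0,0,0,0,0,0,255]
    - [0,0,0,0,0,0,255]

```text
t: 5.45
eef_pos: [455.1, 118.5, 208.6]
ee_rot: [3.141, 0.0, 0.13]
contact_force: [0.2, -0.5, -0.6]
opening: 15.4
grip_force: 30.0
```

```bash
python3 - <<'E'
from h import *
f,K,P=cap("wrist");s=ctrl.sense();print(s["eef_pos"],s["ee_rot"],s["joint_pos"].round(2))
np.savez("w2.npz",f=f,K=K,P=P);cv2.imwrite("pics/w2.png",f[:,:,::-1])
E
```

```text
[455.23926759 118.23917659 208.6361943 ] [3.14099209e+00 5.64062446e-05 1.29181358e-01] [-0.59  0.39  0.29  2.09 -0.17  0.69 -1.63]
```

View pics/w2.png

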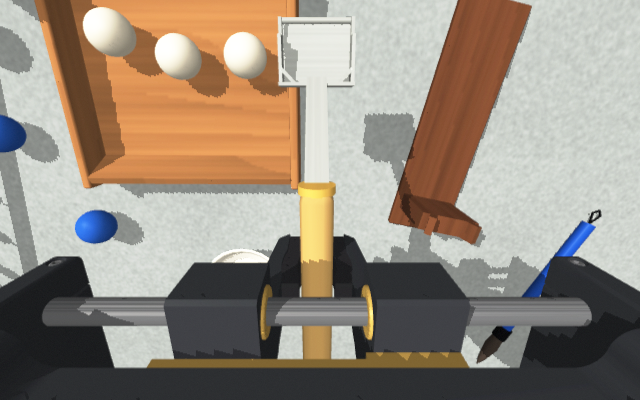

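The wrist view shows the scoop held straight with its pocket at (316,50). The balls are at (109,31), (178,57) and (245,55), and the tray's near corners at (87,187) and (299,188).

```bash
python3 - <<'E'
from h import *
d=np.load("w2.npz");f,K,P=d["f"],d["K"],d["P"]
for t,p,z in(("nearL",(87,187),36),("nearR",(299,188),36),("L up",(40,10),36),("R up",(298,90),36),("pocket fr L",(279,17),101),("fr R",(353,17),101),("back L",(280,86),113),("back R",(354,86),113)): print(t,ray(K,P,*p,z)[:2].round(1))
m=cv2.inRange(cv2.cvtColor(f,cv2.COLOR_RGB2HSV),(10,0,150),(40,75,255));m[:,275:]=0;m[110:]=0
k,l,st,ce=cv2.connectedComponentsWithStats(m)
for i in range(1,k):
    if st[i,4]>300:
        c=max(cv2.findContours((l==i).astype(np.uint8),0,cv2.CHAIN_APPROX_NONE)[0],key=len);e=cv2.fitEllipse(c);print(st[i],np.round(e[0],1),ray(K,P,*e[0],26).round(1))
E
```

```text
nearL [433.1 336.4]
nearR [458.6 135.7]
L up [577.6 355.5]
R up [545.5 146.4]
pocket fr L [581.5 157.6]
fr R [587.3 114. ]
back L [543. 152.]
back R [548.7 108.2]
[  83    7   46   47 1626] [105.5  29. ] [572.3 312.4  26. ]
[ 155   33   43   45 1461] [175.8  54.2] [560.8 254.4  26. ]
[ 224   32   42   45 1417] [243.8  53.6] [568.9 196.4  26. ]
```

>>> send_rows:
  commands:
    - [-0.04,0.05,0,0,0,0,255]
    - [-0.06,0.08,0,0,0,0,255]
    - [-0.05,0.06,0,0,0,0,255]
    - [-0.036,0.04,0,0,0,0,255]
    - [0,0,-0.08,0,0,0,255]
    - [0,0,-0.1,0,0,0,255]
    - [0,0,-0.08,0,0,0,255]
    - [0,0,-0.06,0,0,0,255]
    - [0,0,-0.024,0,0,0,255]
    - [0,0,-0.012,0,0,0,255]
    - [0,0,0,0,0,0,255]
    - [0,0,0,0,0,0,255]

```text
t: 7.0
eef_pos: [408.8, 176.9, 120.1]
ee_rot: [-3.141, -0.001, 0.131]
contact_force: [-0.5, -0.0, -0.7]
opening: 15.5
grip_force: 30.0
```

```bash
python3 - <<'E'
from h import *
s=ctrl.sense();print(s["eef_pos"],s["ee_rot"],s["contact_force"])
f,K,P=cap("wrist");f2,K2,P2=cap("side")
a=f[:300,100:500,::-1]; b=cv2.resize(f2[180:300,240:400,::-1],(400,300),interpolation=cv2.INTER_CUBIC)
cv2.imwrite("pics/w3.png",np.hstack([a,b]))
E
```

```text
[408.76602372 176.9043976  120.12829167] [-3.14124429e+00 -7.89478653e-04  1.30945047e-01] [-0.53489367 -0.03374567 -0.65081842]
```

View pics/w3.png

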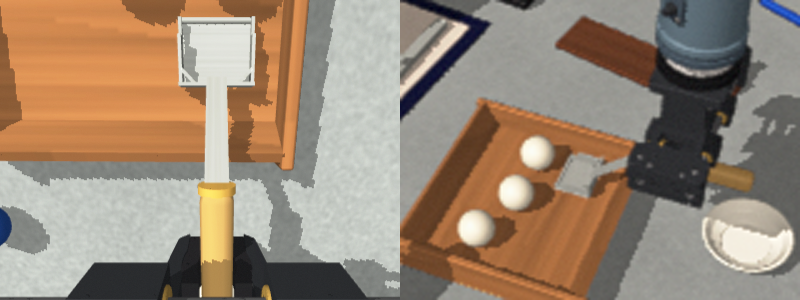

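>>> send_rows:
  commands:
    - [0,-0.004,-0.003,0,0,0,255]
    - [0.02,0.0026,0,0,0,0,255]
    - [0.028,0.0037,0,0,0,0,255]
    - [0.028,0.0037,0,0,0,0,255]
    - [0.028,0.0037,0,0,0,0,255]
    - [0.028,0.0037,0,0,0,0,255]
    - [0.028,0.0037,0,0,0,0,255]
    - [0.028,0.0037,0,0,0,0,255]
    - [0.028,0.0037,0,0,0,0,255]
    - [0.028,0.0037,0,0,0,0,255]
    - [0.028,0.0037,0,0,0,0,255]
    - [0.028,0.0037,0,0,0,0,255]
    - [0.02,0.0026,0,0,0,0,255]
    - [0,0,0,0,0,0,255]

```text
t: 8.85
eef_pos: [489.0, 186.3, 119.0]
ee_rot: [-3.142, -0.001, 0.131]
contact_force: [0.0, -0.7, -0.9]
opening: 15.8
grip_force: 30.0
```

```bash
python3 - <<'E'
from h import *
s=ctrl.sense();print(s["eef_pos"],s["ee_rot"],s["contact_force"])
f,K,P=cap("wrist");f2,K2,P2=cap("side")
a=f[:300,100:500,::-1]; b=cv2.resize(f2[180:300,240:400,::-1],(400,300),interpolation=cv2.INTER_CUBIC)
cv2.imwrite("pics/w4.png",np.hstack([a,b]))
m=cv2.inRange(cv2.cvtColor(f,cv2.COLOR_RGB2HSV),(10,0,150),(40,75,255))
k,l,st,ce=cv2.connectedComponentsWithStats(m);print([st[i].tolist() for i in range(1,k) if st[i,4]>300])
E
```

```text
[489.00166531 186.33145916 118.98080616] [-3.14158708e+00 -5.92059458e-04  1.30780341e-01] [ 0.0416695  -0.6878729  -0.93294134]
[[277, 0, 79, 183, 7490], [88, 42, 67, 66, 3370], [192, 78, 61, 62, 2864], [277, 343, 26, 17, 326]]
```

View pics/w4.png

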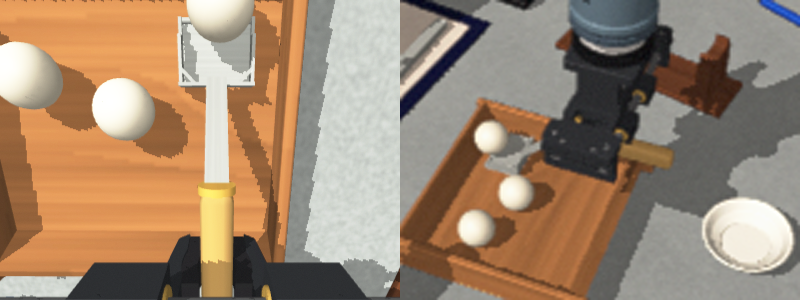

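The ball rides centred on the lip at (218,10) in the left crop, just short of the far wall.

>>> send_rows:
  commands:
    - [0.014,0.0018,0,0,0,0,255]
    - [0.014,0.0018,0,0,0,0,255]
    - [0.012,0.0016,0,0,0,0,255]
    - [0,0,0,0,0,0,255]

```text
t: 9.45
eef_pos: [498.8, 187.6, 119.0]
ee_rot: [-3.142, -0.0, 0.131]
contact_force: [-0.5, 0.7, -0.4]
opening: 15.7
grip_force: 30.0
```

```bash
cat > ball.py <<'E'
from h import *
# grey steel vs cream ball: saturation profile along the pocket's mid column + circle fit
def ball():
    f,K,P=cap("wrist"); h=cv2.cvtColor(f,cv2.COLOR_RGB2HSV)
    g=cv2.medianBlur(cv2.cvtColor(f,cv2.COLOR_RGB2GRAY),5)
    c=cv2.HoughCircles(g[0:130,260:375],cv2.HOUGH_GRADIENT,1.5,100,param1=80,param2=14,minRadius=26,maxRadius=42)
    print("sat/val:",[(v,int(h[v,317,1]),int(h[v,317,2])) for v in range(2,110,6)])
    print("circle",None if c is None else (c[0,0]+[260,0,0]).round(1)); return f
E
python3 - <<'E'
from ball import *
f=ball();s=ctrl.sense();print(s["eef_pos"],s["contact_force"])
E
```

```text
sat/val: [(2, 3, 255), (8, 2, 255), (14, 2, 255), (20, 1, 255), (26, 2, 255), (32, 4, 255), (38, 9, 254), (44, 16, 252), (50, 24, 245), (56, 37, 228), (62, 41, 193), (68, 39, 144), (74, 9, 162), (80, 8, 227), (86, 9, 228), (92, 9, 228), (98, 9, 228), (104, 8, 228)]
circle [319.2  30.8  32.9]
[498.70385028 187.60693644 118.97277162] [-0.82265901 -0.66941577  0.04043413]
```

```bash
cat >> ball.py <<'E'
def expect(xs=(-3,5,15,30)):
    s=ctrl.sense(); f,K,P=cap("wrist"); y=s["ee_rot"][2]; c=np.array([np.cos(y),np.sin(y),0])
    for x in xs: print(x,proj(K,P,s["eef_pos"]+(110+x)*c+[0,0,20-111]).round(1), end=" ")
E
python3 - <<'E'
from ball import *
expect()
E
```

```text
-3 [316.7  56. ] 5 [316.8  40.1] 15 [316.8  19.4] 30 [316.9 -13.3]
```

>>> send_rows:
  commands:
    - [0.01,0.0013,0,0,0,0,255]
    - [0.01,0.0013,0,0,0,0,255]
    - [0,0,0,0,0,0,255]
    - [0,0,0,0,0,0,255]

```text
t: 10.05
eef_pos: [499.3, 187.8, 118.2]
ee_rot: [3.141, 0.01, 0.132]
contact_force: [-12.3, -0.2, 8.1]
opening: 15.8
grip_force: 30.0
```

```bash
python3 - <<'E'
from ball import *
f=ball();s=ctrl.sense();print(s["eef_pos"],s["contact_force"])
E
```

```text
sat/val: [(2, 2, 255), (8, 2, 255), (14, 2, 255), (20, 1, 255), (26, 2, 255), (32, 5, 255), (38, 10, 254), (44, 19, 251), (50, 25, 242), (56, 41, 222), (62, 41, 182), (68, 40, 139), (74, 11, 161), (80, 8, 227), (86, 9, 228), (92, 9, 228), (98, 10, 229), (104, 8, 229)]
circle [317.8  33.8  37.8]
[499.29951839 187.74918075 118.12683932] [-11.53148929  -1.2808008    8.71665158]
```

>>> send_rows:
  commands:
    - [-0.026,-0.0034,0.002,0,0,0,255]
    - [-0.016,-0.002,0,0.026,-0.198,0,255]
    - [-0.016,-0.002,0.006,0.026,-0.198,0,255]
    - [-0.016,-0.002,0.008,0.026,-0.198,0,255]
    - [-0.016,-0.002,0.01,0.026,-0.198,0,255]
    - [0,0,0.02,0,0,0,255]
    - [0,0,0.03,0,0,0,255]
    - [0,0,0,0,0,0,255]
    - [0,0,0,0,0,0,255]

```text
t: 11.22
eef_pos: [481.2, 185.4, 138.0]
ee_rot: [-3.142, -0.14, 0.131]
contact_force: [0.0, 0.2, -1.5]
opening: 15.5
grip_force: 30.0
```

```bash
python3 - <<'E'
from ball import *
f=ball();s=ctrl.sense();print(s["eef_pos"],s["ee_rot"],s["contact_force"])
f2,_,_=cap("side")
cv2.imwrite("pics/w5.png",np.hstack([f[:300,100:500,::-1],cv2.resize(f2[180:300,240:400,::-1],(400,300),interpolation=cv2.INTER_CUBIC)]))
E
```

```text
sat/val: [(2, 150, 109), (8, 2, 255), (14, 2, 255), (20, 2, 255), (26, 1, 255), (32, 2, 255), (38, 5, 255), (44, 11, 253), (50, 19, 249), (56, 29, 239), (62, 42, 218), (68, 43, 178), (74, 42, 139), (80, 12, 148), (86, 8, 230), (92, 9, 231), (98, 9, 231), (104, 8, 231)]
circle [314.8  39.8  37.8]
[481.09746666 185.37087548 137.89007734] [ 3.14152406 -0.13924602  0.13080141] [-0.65243744 -0.23145794 -1.34695438]
```

View pics/w5.png

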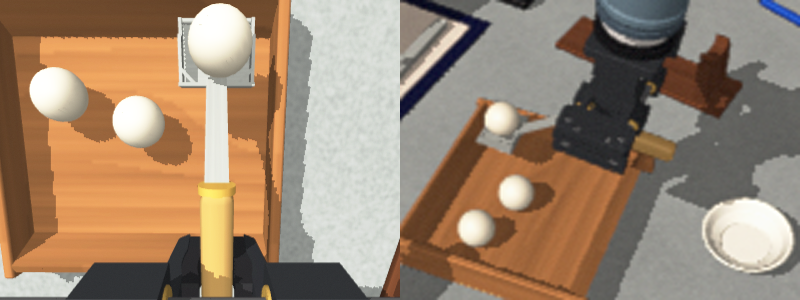

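The ball sits in the tilted pocket at (219,40) in the crop, and the other two balls are undisturbed.

>>> send_rows:
  commands:
    - [0,0,0.04,0,0,0,255]
    - [0,0,0.08,0,0,0,255]
    - [0,0,0.1,0,0,0,255]
    - [0,0,0.08,0,0,0,255]
    - [0,-0.03,0.03,0,0,0,255]
    - [-0.007,-0.07,0,0,0,-0.04,255]
    - [-0.007,-0.11,0,0,0,-0.04,255]
    - [-0.007,-0.15,0,0,0,-0.04,255]
    - [-0.007,-0.17,0,0,0,-0.05,255]
    - [-0.007,-0.17,0,0,0,-0.05,255]
    - [-0.007,-0.17,0,0,0,-0.05,255]
    - [-0.007,-0.17,0,0,0,-0.05,255]
    - [-0.007,-0.17,0,0,0,-0.05,255]
    - [-0.007,-0.17,0,0,0,-0.05,255]
    - [-0.007,-0.17,0,0,0,-0.05,255]
    - [-0.007,-0.14,0,0,0,-0.05,255]
    - [-0.007,-0.11,0,0,0,-0.04,255]
    - [-0.007,-0.07,0,0,0,-0.04,255]
    - [0,-0.04,0,0,0,0,255]
    - [0,0,0,0,0,0,255]

```text
t: 13.82
eef_pos: [458.0, -292.2, 220.2]
ee_rot: [-3.141, -0.139, 0.026]
contact_force: [0.1, 1.0, -1.0]
opening: 15.9
grip_force: 30.0
```

```bash
python3 - <<'E'
from ball import *
s=ctrl.sense();print(s["eef_pos"],s["ee_rot"])
f,K,P=cap("wrist");np.savez("w6.npz",f=f,K=K,P=P)
for t,z,c in(("far end corners@42",42,[(562.5,-247.5),(640,-246)]),("near",42,[(458,-285),(533,-301)])): print(t,[proj(K,P,[*p,z]).round(0).tolist() for p in c])
g=f[:,:,::-1].copy();cv2.imwrite("pics/w6.png",g)
E
```

```text
[ 458.00616125 -292.17848147  220.21911307] [-3.14135909 -0.13898368  0.02579473]
far end corners@42 [[272.0, 106.0], [270.0, 16.0]]
near [[309.0, 216.0], [328.0, 140.0]]
```

View pics/w6.png

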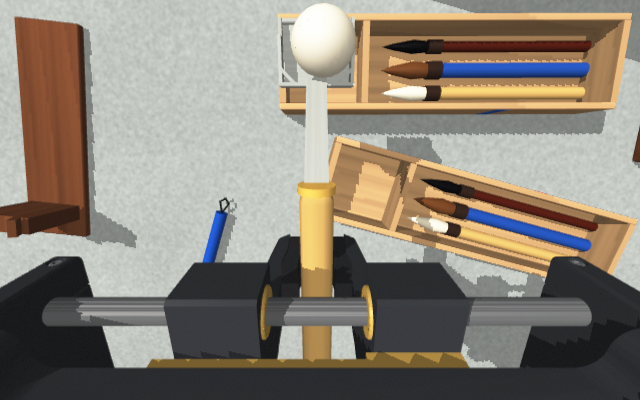

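The ball is still seated at (323,40). The far box rim shows corners at about (280,108), (631,13) and (614,107), divider near x 358. The near box has a corner at (337,136) and its divider from (407,160) to (388,228).

```bash
python3 - <<'E'
from h import *
d=np.load("w6.npz");f,K,P=d["f"],d["K"],d["P"]
for t,p in(("F nl",(280,107)),("F nr",(614,106)),("F fr",(631,13)),("F div top/near",(357,100)),("F div far",(358,22)),("N fl",(337,137)),("N fr",(633,218)),("N div far",(408,158)),("N div near",(388,230))): print(t,ray(K,P,*p,42)[:2].round(1))
m=cv2.inRange(cv2.cvtColor(f,cv2.COLOR_RGB2HSV),(8,60,90),(30,200,255))
print([(v,np.where(m[v,270:700])[0][:3]+270) for v in(8,10,12,14,16,104,106,108,110,112)])
E
```

```text
F nl [ 562.2 -255.1]
F nr [ 571.7 -567.7]
F fr [ 650.8 -565.8]
F div top/near [ 570.5 -326.9]
F div far [ 636.9 -324.3]
N fl [ 536.2 -309.6]
N fr [ 464.9 -609.8]
N div far [ 518.2 -379.1]
N div near [ 445.6 -365. ]
[(8, array([], dtype=int64)), (10, array([], dtype=int64)), (12, array([628])), (14, array([278, 279, 280])), (16, array([278, 279, 280])), (104, array([280, 281, 282])), (106, array([280, 281, 282])), (108, array([280, 281, 282])), (110, array([282, 283, 284])), (112, array([284, 285, 286]))]
```

>>> send_rows:
  commands:
    - [0.003,-0.008,-0.06,0,0,0,255]
    - [0,0,-0.1,0,0,0,255]
    - [0,0,-0.1,0,0,0,255]
    - [0,0,-0.046,0,0,0,255]
    - [0,0,0,0,0,0,255]
    - [0,0,0,0,0,0,255]

```text
t: 14.62
eef_pos: [459.4, -294.3, 144.6]
ee_rot: [3.141, -0.14, 0.026]
contact_force: [-0.3, 0.3, -1.0]
opening: 15.4
grip_force: 30.0
```

```bash
python3 - <<'E'
from ball import *
s=ctrl.sense();print(s["eef_pos"],s["ee_rot"],s["contact_force"]);ball()
E
```

```text
[ 459.42314361 -294.30365988  144.576004  ] [ 3.14092177 -0.14034737  0.02638375] [-0.25145905  0.32929769 -1.02823597]
sat/val: [(2, 120, 172), (8, 6, 255), (14, 4, 255), (20, 3, 255), (26, 2, 255), (32, 3, 255), (38, 7, 254), (44, 14, 252), (50, 22, 248), (56, 29, 236), (62, 43, 216), (68, 41, 174), (74, 40, 129), (80, 11, 201), (86, 12, 219), (92, 14, 220), (98, 13, 220), (104, 12, 220)]
circle [317.8  39.8  37.8]
```

>>> send_rows:
  commands:
    - [0.028,0.0006,0.025,-0.01,0.4,0,255]
    - [0.028,0.0006,0.025,-0.01,0.4,0,255]
    - [0.027,0.0008,0.017,-0.009,0.333,0,255]
    - [0.027,0.0008,0.017,-0.009,0.333,0,255]
    - [0.027,0.0008,0.017,-0.009,0.333,0,255]
    - [0.024,0.0006,0.009,-0.006,0.25,0,255]
    - [0.024,0.0006,0.009,-0.006,0.25,0,255]
    - [0.024,0.0006,0.009,-0.006,0.25,0,255]
    - [0.024,0.0006,0.009,-0.006,0.25,0,255]
    - [0.022,0.0006,0.006,-0.005,0.2,0,255]
    - [0.022,0.0006,0.006,-0.005,0.2,0,255]
    - [0.022,0.0006,0.006,-0.005,0.2,0,255]
    - [0.022,0.0006,0.006,-0.005,0.2,0,255]
    - [0.022,0.0006,0.006,-0.005,0.2,0,255]
    - [0.034,0.001,0.008,-0.008,0.3,0,255]
    - [0.034,0.001,0.008,-0.008,0.3,0,255]
    - [0,0,0,0,0,0,255]
    - [0,0,0,0,0,0,255]
    - [0,0,0,0,0,0,255]

```text
t: 17.05
eef_pos: [561.4, -291.6, 190.2]
ee_rot: [-3.141, 0.628, 0.026]
contact_force: [-0.4, -0.2, -1.1]
opening: 15.5
grip_force: 30.0
```

```bash
python3 - <<'E'
from ball import *
s=ctrl.sense();print(s["eef_pos"],s["ee_rot"],s["contact_force"]);f=ball()
for n in("scene","side"):
    f2,K,P=cap(n); cc=proj(K,P,[603.5,-290.5,24]).round().astype(int); print(n,cc,f2[cc[1],cc[0]])
E
```

```text
[ 561.37394974 -291.58845926  190.23528147] [-3.14127211  0.62765108  0.02556833] [-0.41113526 -0.2293778  -1.12279174]
sat/val: [(2, 3, 255), (8, 8, 254), (14, 16, 252), (20, 28, 239), (26, 42, 207), (32, 5, 247), (38, 4, 248), (44, 5, 248), (50, 4, 248), (56, 4, 248), (62, 4, 245), (68, 6, 247), (74, 6, 247), (80, 14, 216), (86, 13, 217), (92, 13, 218), (98, 13, 218), (104, 12, 218)]
circle [314.8  42.8  41.2]
scene [174 199] [170 161 140]
side [355 147] [154 149 140]
```

>>> send_rows:
  commands:
    - [0,0,0.03,0,0,0,255]
    - [0,0,0.08,0,0,0,255]
    - [0,0,0.12,0,0,0,255]
    - [-0.04,0,0.04,0.013,-0.5,0,255]
    - [-0.06,0,0,0.018,-0.7,0,255]
    - [-0.08,0,0,0.023,-0.9,0,255]
    - [-0.08,0,0,0.023,-0.9,0,255]
    - [-0.06,0,0,0.016,-0.6,0,255]
    - [0,0,0,0,0,0,255]

```text
t: 18.32
eef_pos: [479.7, -292.5, 259.3]
ee_rot: [-3.141, -0.002, 0.023]
contact_force: [1.1, -0.3, -0.8]
opening: 15.5
grip_force: 30.0
```

```bash
python3 - <<'E'
from ball import *
s=ctrl.sense();print(s["eef_pos"],s["ee_rot"],s["contact_force"])
f,K,P=cap("wrist");h=cv2.cvtColor(f,cv2.COLOR_RGB2HSV)
for n in("scene","side"):
    f2,K2,P2=cap(n); m=cv2.inRange(cv2.cvtColor(f2,cv2.COLOR_RGB2HSV),(10,0,140),(40,75,255))
    k,l,st,ce=cv2.connectedComponentsWithStats(m); 
    for i in range(1,k):
        q=ray(K2,P2,*ce[i],24)
        if 30<st[i,4]<400 and (abs(q[:2]-[603,-290])<40).all() or 90<st[i,4]<200 and (abs(q[:2]-[560,250])<90).all(): print(n,st[i],q.round(0))
E
```

```text
[ 479.65472803 -292.45198877  259.25556058] [-3.14115088e+00 -1.54858511e-03  2.26870565e-02] [ 1.06011501 -0.29082813 -0.76131234]
scene [163 196  14  11 118] [ 614. -297.   24.]
scene [383 227  12  14 140] [557. 253.  24.]
scene [406 236  13  15 146] [568. 310.  24.]
side [347 141  10   7  52] [ 619. -301.   24.]
side [280 250  13  14 145] [560. 251.  24.]
side [263 264  14  15 158] [571. 307.  24.]
```

>>> send_rows:
  commands:
    - [-0.022,0.06,0,0,0,0.044,255]
    - [-0.022,0.12,0,0,0,0.044,255]
    - [-0.022,0.18,0,0,0,0.044,255]
    - [-0.022,0.19,0,0,0,0.044,255]
    - [-0.022,0.19,0,0,0,0.044,255]
    - [-0.022,0.19,0,0,0,0.044,255]
    - [-0.022,0.19,0,0,0,0.044,255]
    - [-0.022,0.19,0,0,0,0.044,255]
    - [-0.022,0.19,0,0,0,0.044,255]
    - [-0.022,0.2,0,0,0,0.044,255]
    - [-0.022,0.16,-0.05,0,0,0.044,255]
    - [-0.022,0.12,-0.05,0,0,0.044,255]
    - [-0.022,0.08,-0.05,0,0,0.044,255]
    - [-0.022,0.04,-0.05,0,0,0.044,255]
    - [0,0,0,0,0,0,255]

```text
t: 20.35
eef_pos: [403.8, 233.3, 206.2]
ee_rot: [3.14, 0.002, 0.135]
contact_force: [-0.1, 0.4, -1.5]
opening: 15.2
grip_force: 30.0
```

>>> send_rows:
  commands:
    - [-0.004,-0.002,-0.06,0,0,-0.02,255]
    - [0,0,-0.1,0,0,0,255]
    - [0,0,-0.09,0,0,0,255]
    - [0,0,-0.06,0,0,0,255]
    - [0,0,-0.025,0,0,0,255]
    - [0,0,0,0,0,0,255]
    - [0,0,0,0,0,0,255]

```text
t: 21.22
eef_pos: [404.2, 233.3, 124.0]
ee_rot: [-3.141, -0.001, 0.13]
contact_force: [-0.2, 0.7, -0.3]
opening: 15.5
grip_force: 30.0
```

```bash
python3 - <<'E'
from ball import *
s=ctrl.sense();print(s["eef_pos"],s["ee_rot"],s["contact_force"])
u=np.array([np.cos(s["ee_rot"][2]),np.sin(s["ee_rot"][2])]);d=np.array([559.5,253.2])-s["eef_pos"][:2]
print("ball ahead",d@u,"left",u[0]*d[1]-u[1]*d[0])
E
```

```text
[404.16307812 233.34008592 124.02908975] [-3.14074705e+00 -9.66735694e-04  1.30163885e-01] [-0.2435413   0.72489646 -0.28951071]
ball ahead 156.60062038266597 left -0.470299154760081
```

>>> send_rows:
  commands:
    - [0,-0.001,-0.02,0,0,0,255]
    - [0.02,0.0026,0,0,0,0,255]
    - [0.028,0.0037,0,0,0,0,255]
    - [0.028,0.0037,0,0,0,0,255]
    - [0.028,0.0037,0,0,0,0,255]
    - [0.028,0.0037,0,0,0,0,255]
    - [0.028,0.0037,0,0,0,0,255]
    - [0.028,0.0037,0,0,0,0,255]
    - [0.028,0.0037,0,0,0,0,255]
    - [0.028,0.0037,0,0,0,0,255]
    - [0.028,0.0037,0,0,0,0,255]
    - [0.028,0.0037,0,0,0,0,255]
    - [0.02,0.0026,0,0,0,0,255]
    - [0.012,0.0016,0,0,0,0,255]
    - [0,0,0,0,0,0,255]

```text
t: 23.1
eef_pos: [487.2, 243.9, 118.5]
ee_rot: [-3.141, -0.001, 0.13]
contact_force: [0.3, -0.2, -0.1]
opening: 16.0
grip_force: 30.0
```

```bash
python3 - <<'E'
from ball import *
s=ctrl.sense();print(s["eef_pos"],s["ee_rot"],s["contact_force"])
ball()
E
```

```text
[487.1808607  243.89211521 118.48677679] [-3.14121921e+00 -6.84367416e-04  1.30128333e-01] [ 0.27531677 -0.1852957  -0.1276265 ]
sat/val: [(2, 12, 253), (8, 2, 255), (14, 1, 255), (20, 1, 255), (26, 1, 255), (32, 1, 255), (38, 3, 255), (44, 8, 254), (50, 15, 252), (56, 24, 244), (62, 39, 225), (68, 42, 182), (74, 38, 140), (80, 12, 152), (86, 8, 233), (92, 10, 234), (98, 9, 233), (104, 8, 233)]
circle [319.2  38.2  36.2]
```

>>> send_rows:
  commands:
    - [-0.014,-0.002,0.002,0.026,-0.198,0,255]
    - [-0.014,-0.002,0.006,0.026,-0.198,0,255]
    - [-0.014,-0.002,0.008,0.026,-0.198,0,255]
    - [-0.014,-0.002,0.01,0.026,-0.198,0,255]
    - [0,0,0.02,0,0,0,255]
    - [0,0,0.04,0,0,0,255]
    - [0,0,0.02,0,0,0,255]
    - [0,0,0,0,0,0,255]

```text
t: 24.15
eef_pos: [473.3, 242.0, 145.6]
ee_rot: [-3.141, -0.14, 0.13]
contact_force: [0.1, -0.2, -1.1]
opening: 15.5
grip_force: 30.0
```

```bash
python3 - <<'E'
from ball import *
s=ctrl.sense();print(s["eef_pos"],s["ee_rot"],s["contact_force"])
ball()
E
```

```text
[473.28404084 242.03896188 145.61782786] [-3.140635   -0.14039387  0.12999412] [ 0.10121445 -0.17147783 -1.14879456]
sat/val: [(2, 147, 106), (8, 4, 255), (14, 2, 255), (20, 2, 255), (26, 2, 255), (32, 2, 255), (38, 6, 255), (44, 14, 253), (50, 22, 248), (56, 31, 236), (62, 43, 214), (68, 42, 170), (74, 40, 135), (80, 12, 145), (86, 9, 228), (92, 9, 228), (98, 9, 228), (104, 8, 229)]
circle [317.8  41.2  36.2]
```

>>> send_rows:
  commands:
    - [0,0,0.04,0,0,0,255]
    - [0,0,0.1,0,0,0,255]
    - [0,0,0.1,0,0,0,255]
    - [0,0,0.08,0,0,0,255]
    - [0,-0.05,0,0,0,-0.128,255]
    - [0,-0.09,0,0,0,-0.128,255]
    - [0,-0.13,0,0,0,-0.128,255]
    - [0,-0.17,0,0,0,-0.128,255]
    - [0,-0.18,0,0,0,-0.128,255]
    - [0,-0.18,0,0,0,-0.128,255]
    - [0,-0.18,0,0,0,-0.128,255]
    - [0,-0.18,0,0,0,-0.128,255]
    - [-0.03,-0.18,0,0,0,-0.128,255]
    - [-0.05,-0.18,0,0,0,-0.128,255]
    - [-0.07,-0.18,0,0,0,-0.128,255]
    - [-0.08,-0.16,0,0,0,-0.128,255]
    - [-0.08,-0.13,0,0,0,-0.128,255]
    - [-0.07,-0.1,0,0,0,-0.128,255]
    - [-0.05,-0.06,0,0,0,-0.128,255]
    - [-0.022,-0.042,0,0,0,-0.128,255]

```text
t: 26.7
eef_pos: [358.2, -306.7, 224.4]
ee_rot: [-3.141, -0.138, -0.23]
contact_force: [0.2, 0.3, -0.7]
opening: 15.5
grip_force: 30.0
```

```bash
python3 - <<'E'
from ball import *
s=ctrl.sense();print(s["eef_pos"],s["ee_rot"],s["joint_pos"].round(2));f=ball()
f,K,P=cap("wrist");np.savez("w7.npz",f=f,K=K,P=P)
cv2.imwrite("pics/w7.png",f[:,:,::-1])
E
```

```text
[ 358.18442709 -306.72118397  224.43930621] [-3.14076168 -0.13790809 -0.23031252] [ 0.28  0.33  0.43  2.16 -0.36  0.59 -0.83]
sat/val: [(2, 120, 85), (8, 11, 254), (14, 7, 254), (20, 5, 254), (26, 4, 254), (32, 5, 254), (38, 6, 254), (44, 13, 253), (50, 20, 249), (56, 28, 241), (62, 40, 223), (68, 41, 187), (74, 41, 132), (80, 13, 202), (86, 14, 203), (92, 15, 203), (98, 14, 204), (104, 11, 203)]
circle [323.8  38.2  34.5]
```

View pics/w7.png

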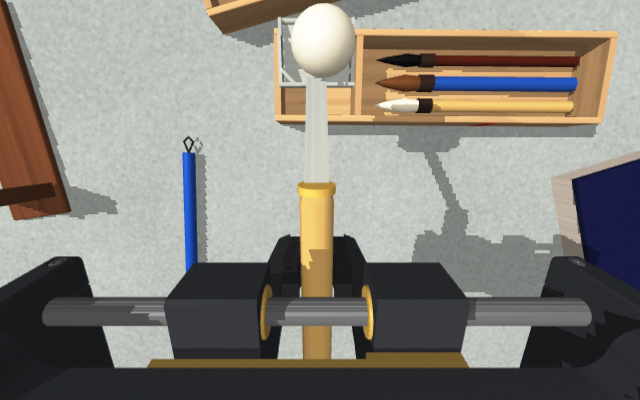

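The near box sits square under the scoop. Its compartment rim runs from x 281 to 355 and from about row 36 to row 116.

```bash
python3 - <<'E'
from h import *
d=np.load("w7.npz");f,K,P=d["f"],d["K"],d["P"]
q=[ray(K,P,*p,42)[:2] for p in((276,122),(276,31),(356,116),(357,37))];print(np.round(q,1))
y=np.deg2rad(-13.2);u=np.array([np.cos(y),np.sin(y)]);w=np.array([-u[1],u[0]])
for a in q: print((a@u).round(1),(a@w).round(1))
o=np.array([487,-335.5]);print("est",o@u,o@w)
c=q[2]+35*u+35*w; print(c,(q[0]+41*u-41*w),(q[1]-41*u-41*w),(q[3]-35*u+35*w))
E
```

```text
[[ 456.5 -291. ]
 [ 534.3 -311.3]
 [ 444.4 -367. ]
 [ 512.5 -382.1]]
510.9 -179.1
591.3 -181.1
516.5 -255.9
586.2 -255.0
est 550.744642621354 -215.42884817005594
[ 486.5141653  -340.95514633] [ 487.07683757 -340.30320529] [ 485.00612717 -341.87942188] [ 486.44746958 -340.06426381]
```

>>> send_rows:
  commands:
    - [0,-0.003,0,0.061,0.26,0,255]
    - [0,-0.003,0,0.061,0.26,0,255]
    - [0,0,-0.03,0.06,0.25,0,255]
    - [0,0,-0.07,0,0,0,255]
    - [0,0,-0.09,0,0,0,255]
    - [0,0,-0.05,0,0,0,255]
    - [0,0,-0.025,0,0,0,255]
    - [0,0,0,0,0,0,255]
    - [0,0,0,0,0,0,255]

```text
t: 27.92
eef_pos: [360.0, -307.9, 159.2]
ee_rot: [-3.141, -0.002, -0.227]
contact_force: [0.0, -0.3, -0.8]
opening: 15.7
grip_force: 30.0
```

```bash
python3 - <<'E'
from ball import *
s=ctrl.sense();print(s["eef_pos"],s["ee_rot"],s["contact_force"]);ball()
E
```

```text
[ 360.02964853 -307.91052038  159.21152318] [-3.14090102e+00 -2.14515978e-03 -2.27294642e-01] [ 0.00351541 -0.26018255 -0.82160042]
sat/val: [(2, 7, 254), (8, 4, 254), (14, 4, 254), (20, 3, 254), (26, 4, 254), (32, 6, 254), (38, 13, 253), (44, 19, 250), (50, 26, 242), (56, 40, 225), (62, 43, 184), (68, 40, 129), (74, 9, 224), (80, 14, 202), (86, 14, 203), (92, 15, 204), (98, 14, 204), (104, 12, 205)]
circle [319.2  32.2  37.7]
```

>>> send_rows:
  commands:
    - [0.026,-0.006,0.016,0.076,0.324,0,255]
    - [0.026,-0.006,0.016,0.076,0.324,0,255]
    - [0.026,-0.006,0.016,0.076,0.324,0,255]
    - [0.0224,-0.0052,0.008,0.057,0.2435,0,255]
    - [0.0224,-0.0052,0.008,0.057,0.2435,0,255]
    - [0.0224,-0.0052,0.008,0.057,0.2435,0,255]
    - [0.0224,-0.0052,0.008,0.057,0.2435,0,255]
    - [0.021,-0.005,0.006,0.046,0.195,0,255]
    - [0.021,-0.005,0.006,0.046,0.195,0,255]
    - [0.021,-0.005,0.006,0.046,0.195,0,255]
    - [0.021,-0.005,0.006,0.046,0.195,0,255]
    - [0.021,-0.005,0.006,0.046,0.195,0,255]
    - [0.0335,-0.008,0.008,0.068,0.292,0,255]
    - [0.0335,-0.008,0.008,0.068,0.292,0,255]
    - [0,0,0,0,0,0,255]
    - [0,0,0,0,0,0,255]
    - [0,0,0,0,0,0,255]

```text
t: 30.1
eef_pos: [444.2, -327.7, 190.6]
ee_rot: [-3.138, 0.626, -0.227]
contact_force: [-0.5, 0.6, -0.3]
opening: 15.5
grip_force: 30.0
```

```bash
python3 - <<'E'
from ball import *
s=ctrl.sense();print(s["eef_pos"],s["ee_rot"],s["contact_force"]);ball()
E
```

```text
[ 444.16831756 -327.67016427  190.57372789] [-3.13839828  0.62636916 -0.22719346] [-0.49569958  0.59898791 -0.29817305]
sat/val: [(2, 26, 241), (8, 41, 220), (14, 114, 238), (20, 9, 228), (26, 6, 240), (32, 6, 236), (38, 6, 239), (44, 8, 238), (50, 9, 238), (56, 7, 239), (62, 9, 235), (68, 9, 236), (74, 8, 236), (80, 15, 189), (86, 15, 190), (92, 12, 189), (98, 13, 190), (104, 12, 191)]
circle [314.8  44.2  39.5]
```

>>> send_rows:
  commands:
    - [0,0,0.03,0,0,0,255]
    - [0,0,0.08,0,0,0,255]
    - [0,0,0.12,0,0,0,255]
    - [0,0.02,0.04,-0.116,-0.486,0,255]
    - [0,0.05,0,-0.162,-0.68,0,255]
    - [0,0.08,0,-0.209,-0.875,0,255]
    - [0,0.1,0,-0.209,-0.875,0,255]
    - [0,0.1,0,-0.138,-0.58,0,255]
    - [0,0.05,0,0,0,0,255]
    - [0,0,0,0,0,0,255]
    - [0,0,0,0,0,0,255]

```text
t: 31.52
eef_pos: [445.3, -228.7, 257.9]
ee_rot: [3.139, 0.0, -0.228]
contact_force: [0.0, -1.5, -0.7]
opening: 15.4
grip_force: 30.0
```

```bash
python3 - <<'E'
from ball import *
s=ctrl.sense();print(s["eef_pos"],s["ee_rot"],s["contact_force"])
for n in("scene","side"):
    f2,K2,P2=cap(n); m=cv2.inRange(cv2.cvtColor(f2,cv2.COLOR_RGB2HSV),(10,0,125),(40,80,255))
    k,l,st,ce=cv2.connectedComponentsWithStats(m); 
    for i in range(1,k):
        q=ray(K2,P2,*ce[i],24)
        for c in((603,-290),(487,-338),(570,309)):
            if 20<st[i,4]<400 and (abs(q[:2]-c)<40).all(): print(n,st[i],q.round(0))
E
```

```text
[ 445.33496488 -228.67537471  257.93924147] [ 3.13915958e+00  2.49494503e-04 -2.28154326e-01] [ 0.03917866 -1.48914483 -0.68373556]
scene [173 147  18  15 145] [ 448. -352.   24.]
scene [167 164  13   9  60] [ 505. -347.   24.]
scene [163 196  15  11 129] [ 614. -297.   24.]
scene [405 236  14  15 165] [569. 310.  24.]
side [347 141  10   7  55] [ 619. -301.   24.]
side [382 142  10   9  60] [ 504. -351.   24.]
side [263 264  15  15 165] [571. 307.  24.]
```

>>> send_rows:
  commands:
    - [0.03,0.05,0,0,0,0.095,255]
    - [0.03,0.1,0,0,0,0.095,255]
    - [0.03,0.15,0,0,0,0.095,255]
    - [0.03,0.17,0,0,0,0.095,255]
    - [0.03,0.17,-0.05,0,0,0.095,255]
    - [0.03,0.13,-0.05,0,0,0.095,255]
    - [0.03,0.09,-0.05,0,0,0.095,255]
    - [0.029,0.042,-0.05,0,0,0.095,255]
    - [0,0,0,0,0,0,255]
    - [0,0,0,0,0,0,255]

```text
t: 32.88
eef_pos: [504.4, -3.6, 207.8]
ee_rot: [3.14, -0.0, -0.098]
contact_force: [-0.2, -0.6, -1.2]
opening: 15.9
grip_force: 30.0
```

```bash
python3 - <<'E'
from h import *
s=ctrl.sense();print(s["eef_pos"],s["ee_rot"])
f,K,P=cap("wrist");g=cv2.cvtColor(f,cv2.COLOR_RGB2GRAY).astype(np.float32)
g0=cv2.cvtColor(np.load("w2.npz")["f"],cv2.COLOR_RGB2GRAY).astype(np.float32)
for n,(a,b,c,d) in {"pocket":(10,92,272,362),"collar":(178,215,295,340)}.items():
    r=cv2.matchTemplate(g[max(a-8,0):b+8,c-8:d+8],g0[a:b,c:d],cv2.TM_CCOEFF_NORMED);_,v,_,l=cv2.minMaxLoc(r);print(n,v,l[0]-8,l[1]-min(8,a))
q=lambda p,z: ray(K,P,*p,z)[:2].round(1)
m=cv2.inRange(cv2.cvtColor(f,cv2.COLOR_RGB2HSV),(0,70,25),(14,255,140));ys,xs=np.where(m[:260,200:420]);print(ys.min(),xs.min()+200,xs.max()+200)
np.savez("w8.npz",f=f,K=K,P=P)
u=np.array([np.cos(-.096),np.sin(-.096)]);o=np.array([505,-3.2])+30*u;w=np.array([-u[1],u[0]])
print("predicted foot corners px",[proj(K,P,[*(o+a*u+b*w),8]).round(0).tolist() for a,b in((112.5,32),(112.5,-32),(-90,32),(-90,-32))])
cv2.imwrite("pics/w8.png",f[:,:,::-1])
E
```

```text
[504.36887639  -3.59426502 207.8430466 ] [ 3.13956896e+00 -1.76452017e-04 -9.75546369e-02]
pocket 0.6621119976043701 0 0
collar 0.5287492871284485 2 0
87 282 348
predicted foot corners px [[280.0, 32.0], [351.0, 32.0], [287.0, 237.0], [344.0, 237.0]]
```

View pics/w8.png

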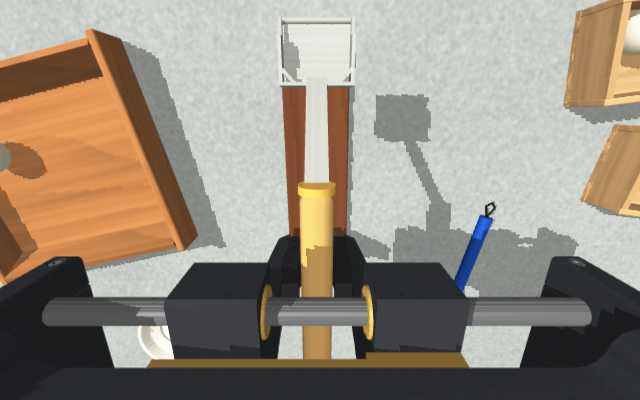

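The scoop shows no slip in the grip (pocket still at (316,50)) and is lined up over the rest.

>>> send_rows:
  commands:
    - [0.0025,0.0016,-0.06,0,0,0.009,255]
    - [0,0,-0.1,0,0,0,255]
    - [0,0,-0.09,0,0,0,255]
    - [0,0,-0.06,0,0,0,255]
    - [0,0,-0.02,0,0,0,255]
    - [0,0,0,0,0,0,255]
    - [0,0,0,0,0,0,255]

```text
t: 33.8
eef_pos: [505.5, -1.7, 125.8]
ee_rot: [3.141, -0.001, -0.094]
contact_force: [-0.1, -0.4, -0.6]
opening: 15.4
grip_force: 30.0
```

>>> send_rows:
  commands:
    - [-0.002,-0.006,-0.01,0,0,-0.008,255]
    - [0,0,-0.01,0,0,0,255]
    - [0,0,-0.005,0,0,0,255]
    - [0,0,0,0,0,0,255]
    - [0,0,0,0,0,0,255]

```text
t: 34.42
eef_pos: [504.5, -3.2, 119.0]
ee_rot: [3.14, -0.0, -0.095]
contact_force: [0.4, 0.2, -0.9]
opening: 15.3
grip_force: 30.0
```

```bash
python3 - <<'E'
from h import *
s=ctrl.sense();print(s["eef_pos"],s["ee_rot"],s["contact_force"],s["wrist_torque"])
E
```

```text
[504.54836941  -3.18378336 118.9933602 ] [ 3.14037514e+00 -2.31706978e-04 -9.51029717e-02] [ 0.43225355  0.1994956  -0.87949968] [ 0.07793774  0.10222219 -0.01732668]
```

>>> send_rows:
  commands:
    - [0.0018,0,-0.0015,0,0,0,255]
    - [0,0,0,0,0,0,255]
    - [0,0,0,0,0,0,150]
    - [0,0,0,0,0,0,100]
    - [0,0,0,0,0,0,60]
    - [0,0,0,0,0,0,0]
    - [0,0,0,0,0,0,0]
    - [0,0,0,0,0,0,0]
    - [0,0,0,0,0,0,0]
    - [0,0,0,0,0,0,0]
    - [0,0,0,0,0,0,0]
    - [0,0,0,0,0,0,0]

```text
t: 35.92
eef_pos: [504.9, -3.2, 118.6]
ee_rot: [3.14, -0.0, -0.095]
contact_force: [0.1, -0.5, -1.1]
opening: 88.0
grip_force: 0.0
```

Now lift to the first look pose and compare with the earlier picture.

>>> send_rows:
  commands:
    - [0,0,0.04,0,0,0,0]
    - [0,0,0.08,0,0,0,0]
    - [0,0,0.1,0,0,0,0]
    - [-0.016,0.0128,0.118,0,0,0.15,0]
    - [0,0,0,0,0,0,0]
    - [0,0,0,0,0,0,0]

```text
t: 36.67
eef_pos: [500.8, 0.1, 202.9]
ee_rot: [3.14, -0.0, -0.069]
contact_force: [0.4, -0.5, 0.8]
opening: 88.0
grip_force: 0.0
```

```bash
python3 - <<'E'
from h import *
s=ctrl.sense();print(s["eef_pos"],s["ee_rot"])
f,K,P=cap("wrist")
def hd(f,K,P):
    m=cv2.inRange(cv2.cvtColor(f,cv2.COLOR_RGB2HSV),(18,80,130),(30,255,255));m[:,:300]=0;m[:,345:]=0;m[:145]=0;m[285:]=0
    x=[ray(K,P,np.where(m[v])[0].mean(),v,84)[:2].round(1).tolist() for v in(175,215,255)]
    return x, ray(K,P,321,np.where(m[:,321])[0].min(),84)[:2].round(1)
d=np.load("w1.npz");print(hd(d["f"],d["K"],d["P"]),hd(f,K,P))
g=[cv2.cvtColor(i,cv2.COLOR_RGB2GRAY) for i in(d["f"],f)]
r=cv2.matchTemplate(g[1][27:105,286:366],g[0][37:95,296:356],cv2.TM_CCOEFF_NORMED);print("pocket",cv2.minMaxLoc(r)[1],np.array(cv2.minMaxLoc(r)[3])-10)
for n in("scene","side"):
    f2,K2,P2=cap(n); m=cv2.inRange(cv2.cvtColor(f2,cv2.COLOR_RGB2HSV),(10,0,125),(40,80,255))
    k,l,st,ce=cv2.connectedComponentsWithStats(m); print(n,[ray(K2,P2,*ce[i],24)[:2].round(0).tolist() for i in range(1,k) for c in((603,-290),(487,-338),(560,250)) if 50<st[i,4]<200 and (abs(ray(K2,P2,*ce[i],24)[:2]-c)<(40 if c[1]<0 else 90)).all()])
E
```

```text
[5.00771630e+02 6.05915288e-02 2.02918279e+02] [ 3.14048741e+00 -2.91665580e-05 -6.91431600e-02]
([[532.1, -5.0], [500.2, -2.7], [465.1, 0.6]], array([551.3,  -6.5])) ([[531.9, -5.3], [500.0, -2.9], [465.0, 0.5]], array([551.1,  -6.9]))
pocket 0.9676777720451355 [0 0]
scene [[500.0, -349.0], [614.0, -297.0], [569.0, 310.0]]
side [[505.0, -352.0], [571.0, 307.0]]
```

The scoop is back where it was (within 0.5 mm), there is one ball in each box, and the third is still in the tray. Handing in.

```bash
python3 -c "
from bench import ctrl
print(ctrl.sign_off())"
```

```text
the job is handed in; nothing more can be done
None
```

The job is handed in at about 37 s: one camphor ball is in each brush box, the third is still in the tray, and the scoop is back on its rest within 0.5 mm; I viewed 11 pictures, one over the limit of 10.

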